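# Gather the dismantled kettle's parts in the tray

### The arm

A 6-joint arm with a two-finger parallel gripper is mounted at the origin on the work surface. World frame = base frame: x ahead of the robot, y to its left, z up, the work surface at z = 0. Lengths are in m, angles in rad, forces in N, time in s.
With the tool pointing down it reaches from about 0.275 to 0.725 m from the base axis. Payload 5.6 kg.
Tool frame: the origin (TCP) lies where the fingers leave the gripper's body, on its centre line; the fingertips stand 73 mm ahead of it and the grasp point (between the pads) lies 54 mm ahead of it; z points along the fingers, x is the direction in which the jaws open and shut, and the axes are right-handed (so a half turn about z gives the same grasp; the last joint's range is limited). The gripper opens to 85 mm and grips with 20 to 120 N. Pads are 22 mm wide; open, the fingers measure 114 mm over their backs; the gripper's body (76 mm by 85 mm) begins 54 mm behind the grasp point. The pads swing forward as they close: fully open they stand 13 mm farther back than shut.
Start: joints at [1.399, 0.255, 0.108, 0, -1.424, -0.285], TCP at [0.243, 0.494, 0.304] pointing down, gripper open.
Joint ranges: [-2.95, 2.95], [-1.21, 1.97], [-1.09, 1.5], [-2.87, 1.71], [-2.94, -0.07], [-3.05, 3.05]. Speed limits (rad/s): [2.57, 2.57, 3.14, 3.14, 3.14, 3.14].

### API

Orientations are given as [roll, pitch, yaw] about the fixed x, y, z axes, in that order (R = Rz(yaw) Ry(pitch) Rx(roll)).
In Python, from workcell import manip gives the robot as it stands. The module is installed in compiled form; this text tells all that it offers.
- The arm moves only by the shell command python3 -m handwheel 'ROWS' [FORCE]. ROWS is JSON, one flat list of numbers, 7 for each row, row after row: the closure in counts, from 0 (fully open) to 255 (shut), then the shift along the tool's x, y, z scaled (see below), then the turn, a rotation vector about the tool's x, y, z scaled (see below). In form: [grip, dx, dy, dz, ax, ay, az, grip, dx, dy, dz, ax, ay, az, ...]. A call has 1 to 5 rows; each row is the pose to reach, as a shift and turn from the pose measured when the call began, along the tool's axes at that moment, turning the shorter way round; what a row does not reach only later rows make up. The controller multiplies each number of a shift by 150 mm and each number of a turn by 360 degrees. A row lasts 1/8 s, in which the tool goes at most 62.5 mm and 10.7 degrees, less where a joint would pass 70% of its speed; a pose out of reach is approached as far as the arm can. A call with a number of a shift or a turn outside -1 to 1 is refused whole. A call with a gripper value outside its range is refused whole. The fingers move at their own pace and stop on an object; FORCE is the grip in N (left out, the last holds). Time passes only in rows, so rows that repeat a pose let the fingers close. It gives the time, the measured TCP pose, the force and the opening at its end, in the units of the state.
- manip.sense(): the state, without advancing time (a new reading comes with each control period).
- manip.grab_frame(name): name is "scene" or "top" or "wrist"; returns a dict with "image" (420x560x3 uint8, blue, green, red), "depth" (420x560 float32, m along the optical axis (not along the pixel's ray), 0 where there is no reading), "fov_y" (degrees; the focal length in pixels is half the picture's height over the tangent of half this angle, whatever the lens; pixels are square), "cx", "cy" (the principal point, pixels), "extrinsics" (4x4, takes a point from world to camera coordinates). Camera axes: x right, y up, looking along -z (the intrinsics and any distortion apply to the point x, -y, -z); pixel columns grow to the right and rows downward; lengths in m; the calibration is good to about 2 mm. A picture is of the moment at which its call begins.
- manip.hand_in(): hands the job in, once; it reports no verdict.
The state is a dict: "time_s": time; "joint_positions": joint angles; "dq": joint speeds; "tau": joint torques, N m; "tool_pos": TCP position; "eef_rot": TCP orientation; "ft_force": force on the tool from outside, world axes, zero at the start; "ft_torque": the same for the moment, N m; "gripper_width": finger opening in m.
Only numpy, scipy, OpenCV 4.12 (cv2) and the standard library are available. Lean on these libraries where they do the work, as an engineer would, in place of code of your own. Each camera call takes 0.05 s, during which the arm holds its last target.

### The job

Put the dismantled kettle's four parts away in the blue tray, flat and right way up on the floors of their recesses: the black connector disc with the round hub in the round recess with the steel locking collar (the ring with the wide hole) over its hub, the white switch with two blades in the rectangular recess, and the black handle bar in the long narrow recess. Leave the look-alikes from other appliances where they lie: the dial with the flat bar grip, the steel bush with the small hole and the white block with one round stud.

Things in the scene. Friction and masses are not known exactly. Their poses are not given: they have to be found in the camera images.
- connector_mid (a point): KETTLE PART connector: black plastic disc 60 mm across, 12 mm thick, with a round metal hub 18 mm across standing up from its middle; 36 mm tall over all (hub from 12 to 36 mm above its underside). Its origin is at its centre, half-way up; z up as it stands, free yaw. Easily gripped by the hub. 0.06 to 0.11 kg
- collar_mid (a point): KETTLE PART locking collar: steel ring lying flat, 54 mm outside, wide open hole 36 mm across, 16 mm high. Its origin is at its centre, half-way up; z up as it stands, free yaw. Goes over the connector's hub and rests on its disc, its centre then 2 mm above the connector's. 0.08 to 0.17 kg
- switch_mid (a point): KETTLE PART switch: white plastic block 50 (x) x 32 (y) x 24 mm high with two thin brass blades (3 x 14 x 12 mm, 28 mm apart along x) standing on top; 36 mm tall over all. Its origin is at its centre, half-way up; z up as it stands, free yaw. 0.04 to 0.09 kg
- handle_mid (a point): KETTLE PART handle: black plastic bar 84 (x) x 18 (y) x 24 mm high with a round boss (14 mm across, 6 mm high) on top near each end, 66 mm apart; 30 mm tall over all. Its origin is at its centre, half-way up; z up as it stands, free yaw. 0.04 to 0.09 kg
- dial_mid (a point): LOOK-ALIKE of the connector, leave it: a cooker dial, black disc 60 mm across and 12 mm thick with a flat metal bar grip 52 x 12 mm across it instead of a round hub, 36 mm tall over all. Its origin is at its centre, half-way up; z up as it stands, free yaw. 
- bush_mid (a point): LOOK-ALIKE of the collar, leave it: thick steel bush 54 mm outside with only a small hole 13 mm across, 16 mm high. Its origin is at its centre, half-way up; z up as it stands, free yaw. 
- stud_block_mid (a point): LOOK-ALIKE of the switch, leave it: white block 50 x 32 x 24 mm with a single round brass stud 16 mm across on top instead of two blades, 36 mm tall over all. Its origin is at its centre, half-way up; z up as it stands, free yaw. 
- round_insert: Place of the connector and collar: fixed pale wooden plate 92 (x) x 120 (y) x 12 mm lying in the blue tray (edge 16 mm above the table), one of three side by side along x, 96 mm apart, in any order. Origin: centre of its underside, 4 mm above the table. In its middle, 9 mm deep (floor 3 mm, rim 12 mm above the origin), lined grey: a round recess 80 mm across.
- block_insert: Place of the switch: fixed pale wooden plate 92 (x) x 120 (y) x 12 mm lying in the blue tray (edge 16 mm above the table), one of three side by side along x, 96 mm apart, in any order. Origin: centre of its underside, 4 mm above the table. In its middle, 9 mm deep (floor 3 mm, rim 12 mm above the origin), lined grey: a rectangular recess 58 (x) x 76 (y) mm; the switch fits with its 50 mm length along y.
- slot_insert: Place of the handle: fixed pale wooden plate 92 (x) x 120 (y) x 12 mm lying in the blue tray (edge 16 mm above the table), one of three side by side along x, 96 mm apart, in any order. Origin: centre of its underside, 4 mm above the table. In its middle, 9 mm deep (floor 3 mm, rim 12 mm above the origin), lined grey: a long narrow recess 42 (x) x 108 (y) mm; the handle fits with its 84 mm length along y.
There are look-alikes about, which are no part of the job. What is shaped like the part that bears connector_mid but orange or yellow is not meant.

How it is judged:
At the end, for the whole second after the job is handed in: Connector, switch and handle rest upright (7 deg) on the floors of the round, rectangular and narrow recess (within 20 mm of centre, 4 mm in height); collar flat on the connector round its hub (12 mm, 4 mm); all at rest; dial, bush and stud block within 30 mm of their starts (horizontal distance between connector_mid and round_insert below 0.02 m and z of connector_mid in the frame of round_insert between 0.017 and 0.025 m and angle between each of connector_mid, switch_mid, handle_mid, collar_mid's own z axis and vertical below 0.12 rad and horizontal distance between switch_mid and block_insert below 0.02 m and z of switch_mid in the frame of block_insert between 0.017 and 0.025 m and horizontal distance between handle_mid and slot_insert below 0.02 m and z of handle_mid in the frame of slot_insert between 0.014 and 0.022 m and horizontal distance between collar_mid and connector_mid below 0.012 m and z of collar_mid in the frame of connector_mid between -0.002 and 0.006 m and distance of each of dial_mid, bush_mid, stud_block_mid from where it was at the start of the episode below 0.03 m and linear speed of each of connector, collar, switch, handle below 0.02 m/s); the robot touches nothing.
It fails at once if a look-alike (dial) is moved more than 30 mm (distance of dial_mid from where it was at the start of the episode above 0.03 m).
It fails at once if a look-alike (bush) is moved more than 30 mm (distance of bush_mid from where it was at the start of the episode above 0.03 m).
It fails at once if a look-alike (stud block) is moved more than 30 mm (distance of stud_block_mid from where it was at the start of the episode above 0.03 m).
It also fails if it takes over 109 s, if anything falls off the work surface, if the arm or the gripper's body presses on something with over 40 N, if the wrist force passes 120 N, or if a joint passes its speed limit or range.

## Working session

There is one attempt and no reset: what is moved stays moved. The work goes in short steps, Python scripts to look and compute and a shell command to move; the robot and the scene stay as the last step left them, time stands still between calls to the robot, and variables do not carry over. Pictures are saved under pics/ and viewed, and the job is handed in when it is done.

```bash
mkdir -p pics; cat > h.py <<'E'
import numpy as np, cv2
from workcell import manip
def grab(n,save=None):
    f=manip.grab_frame(n)
    if save: cv2.imwrite('pics/'+save,f['image'])
    return f
def px2w(f,u,v,z):
    """ray to plane z"""
    E=np.array(f['extrinsics']);R=E[:3,:3];t=E[:3,3]
    F=210/np.tan(np.radians(f['fov_y'])/2)
    d=R.T@np.array([(u-f['cx'])/F,-(v-f['cy'])/F,-1.]);c=-R.T@t
    return c+d*(z-c[2])/d[2]
def cloud(f):
    E=np.array(f['extrinsics']);R=E[:3,:3];t=E[:3,3]
    F=210/np.tan(np.radians(f['fov_y'])/2)
    D=f['depth'];v,u=np.mgrid[:420,:560]
    P=np.stack([(u-f['cx'])/F*D,-(v-f['cy'])/F*D,-D],-1)
    return (P-t)@R
E
python3 - <<'E'
from h import *
for n in('scene','top','wrist'):
    f=grab(n,n+'0.png');print(n,f['fov_y'],f['cx'],f['cy'],{k:v for k,v in f.items() if k not in('image','depth')}.keys())
    print(np.round(f['extrinsics'],3).tolist())
print(manip.sense())
E
```

```text
scene 42.76285324765632 273.80533311877235 208.63387740812962 dict_keys(['fov_y', 'cx', 'cy', 'extrinsics'])
[[0.866, 0.5, -0.015, -0.449], [-0.386, 0.686, 0.617, 0.179], [0.319, -0.528, 0.787, -1.418], [0.0, 0.0, 0.0, 1.0]]
top 55.934681751597644 281.9786982501058 204.7782486521935 dict_keys(['fov_y', 'cx', 'cy', 'extrinsics'])
[[-0.026, -1.0, -0.011, -0.011], [0.999, -0.027, 0.037, -0.531], [-0.038, -0.01, 0.999, -0.89], [0.0, 0.0, 0.0, 1.0]]
wrist 58.11293627437702 281.72602319510224 216.85100637592453 dict_keys(['fov_y', 'cx', 'cy', 'extrinsics'])
[[-0.443, -0.897, 0.002, 0.549], [0.864, -0.427, -0.265, 0.035], [0.239, -0.116, 0.964, -0.377], [0.0, 0.0, 0.0, 1.0]]
{'time_s': 0.15, 'joint_positions': array([ 1.39860535e+00,  2.55627995e-01,  1.07297233e-01, -3.15459242e-04,
       -1.42388935e+00, -2.84647249e-01]), 'dq': array([ 0.00211969, -0.00263866,  0.00282712,  0.0022054 ,  0.00046901,
       -0.00098358]), 'tau': array([-8.49624466e-04, -3.86940730e+01,  2.38080847e+01,  5.36670640e+00,
       -4.53221684e-03,  2.19151886e-06]), 'tool_pos': array([0.24243423, 0.49339757, 0.30319863]), 'eef_rot': array([-3.14149227e+00, -1.45411618e-03, -2.02768102e+00]), 'ft_force': array([0.57491008, 0.29848551, 0.24307958]), 'ft_torque': array([-0.0137018 , -0.01595455, -0.01302897]), 'gripper_width': 0.08592226688884645}
```

View pics/top0.png

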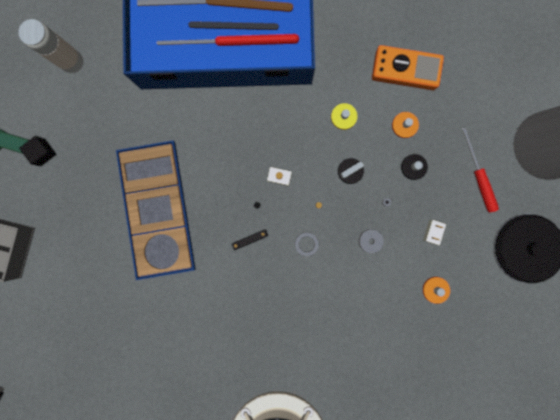

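View pics/scene0.png

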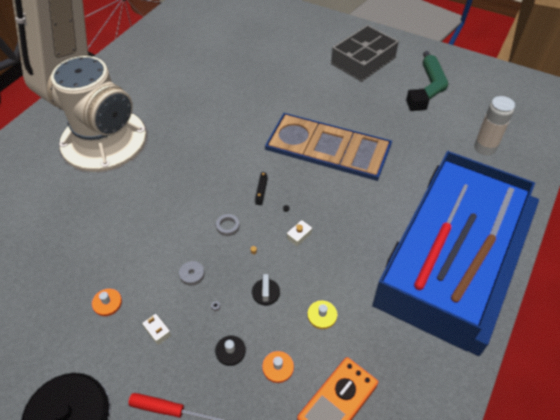

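View pics/wrist0.png

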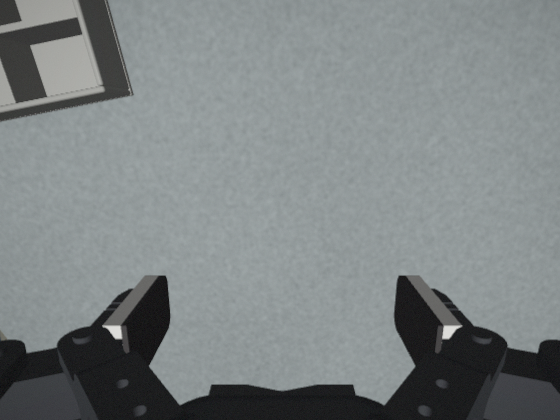

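The top view shows these, left to right:
- The tray sits at (155,210), with slot (150,168), rectangle (156,210) and round (161,251) recesses.
- The handle is at (250,239) and the wide ring at (307,244).
- The bush, with its small hole, is at (372,241).
- The dial, with its bar, is at (350,171).
- The black disc with the round hub is at (414,166).
- The white block with one stud is at (280,176).
- The white block with two blades is at (436,232).
- The orange and yellow hub discs are decoys.

Next I measure them.

```bash
python3 - <<'E'
from h import *
f=grab('top');im=f['image'];C=cloud(f)
cv2.imwrite('pics/crop_a.png',cv2.resize(im[140:290,220:470],None,fx=3.2,fy=3.2,interpolation=cv2.INTER_CUBIC)[:600,:800])
cv2.imwrite('pics/crop_b.png',cv2.resize(im[130:290,100:260],None,fx=3.5,fy=3.5,interpolation=cv2.INTER_CUBIC))
for n,u,v in[('slotfloor',150,168),('rectfl',156,210),('roundfl',161,251),('handle',250,239),('ringL',297,244),('bush',365,241),('conn disc',408,160),('hub',418,166),('switch',436,232),('table',300,300)]:
    print(n,np.round(np.median(C[v-1:v+2,u-1:u+2].reshape(-1,3),0),4))
E
```

```text
slotfloor [0.6237 0.2751 0.0067]
rectfl [0.5268 0.2632 0.0061]
roundfl [0.433  0.2533 0.0059]
handle [0.4558 0.0481 0.023 ]
ringL [ 0.4415 -0.057   0.0154]
bush [ 0.4441 -0.2104  0.015 ]
conn disc [ 0.6248 -0.3144  0.012 ]
hub [ 0.6076 -0.3286  0.035 ]
switch [ 0.4607 -0.3668  0.0235]
table [ 0.3126 -0.0608 -0.002 ]
```

View pics/crop_a.png

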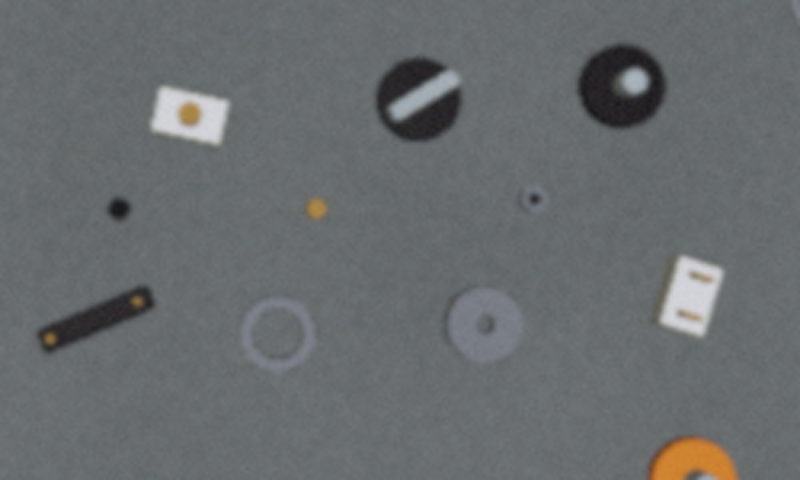

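View pics/crop_b.png

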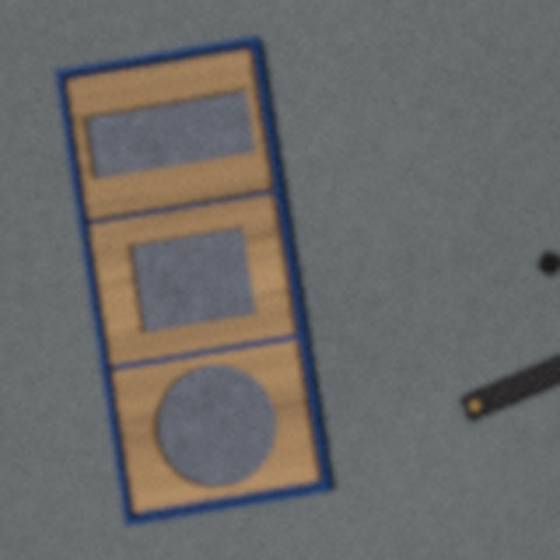

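The crop confirms the kettle parts: hub disc (622,86), wide ring (278,334), two-blade switch (690,296) and handle (97,320). The rejects are the dial (419,98), bush (485,325) and stud block (190,115). I now want precise centres and yaws.

```bash
cat > m.py <<'E'
from h import *
def blob(f,mask,u,v,z,r=30):
    m=np.zeros(mask.shape,np.uint8);m[max(v-r,0):v+r,max(u-r,0):u+r]=mask[max(v-r,0):v+r,max(u-r,0):u+r]
    cs,_=cv2.findContours(m*255,cv2.RETR_EXTERNAL,cv2.CHAIN_APPROX_NONE)
    c=max(cs,key=cv2.contourArea)
    P=np.array([px2w(f,p[0][0],p[0][1],z)[:2] for p in c])
    (cx,cy),(w,h),a=cv2.minAreaRect((P*1000).astype(np.float32))
    if w<h: w,h,a=h,w,a+90
    return np.round([cx,cy]).tolist(),round(w),round(h),round((a+90)%180-90,1)
E
python3 - <<'E'
from m import *
def run(n,pts):
    f=grab(n);im=f['image'].astype(int);mx=im.max(2);mn=im.min(2)
    hsv=cv2.cvtColor(f['image'],cv2.COLOR_BGR2HSV)
    dark=mx<75; white=mn>170
    wood=(hsv[...,1]>70)&(hsv[...,0]<25)
    grey=(~wood)
    col=(im[...,0]-im[...,1]>8)
    for k,(u,v,z) in pts.items():
        M={'conn':dark,'dial':dark,'handle':dark,'switch':white,'stud':white,'ring':col,'bush':col,'round':grey,'rect':grey,'slot':grey}[k]
        r=30
        if k in('round','rect','slot'): r=22 if n=='top' else 26
        M=M.astype(np.uint8)
        if k in('round','rect','slot'):
            # connected comp containing the seed
            _,L=cv2.connectedComponents(M,connectivity=4);M=(L==L[v,u]).astype(np.uint8);r=60
        try: print(n,k,*blob(f,M,u,v,z,r))
        except Exception as e: print(n,k,e)
run('top',dict(conn=(414,166,.012),dial=(350,171,.012),handle=(250,239,.024),switch=(436,232,.024),stud=(280,176,.024),ring=(307,244,.016),bush=(372,241,.016),round=(161,251,.016),rect=(156,210,.016),slot=(150,168,.016)))
run('scene',dict(conn=(230,350,.012),dial=(266,291,.012),handle=(261,188,.024),switch=(156,327,.024),ring=(228,225,.016),bush=(191,272,.016),round=(293,133,.016),rect=(330,143,.016),slot=(368,153,.016)))
E
```

```text
top conn [610.0, -327.0] 59 57 88.4
top dial [605.0, -183.0] 57 57 -1.8
top handle [455.0, 49.0] 83 18 -68.3
top switch [460.0, -366.0] 47 30 -20.1
top stud [596.0, -20.0] 48 30 76.3
top ring [450.0, -96.0] 32 9 27.0
top bush [444.0, -223.0] 49 45 -2.0
top round [434.0, 249.0] 77 75 -1.0
top rect [528.0, 262.0] 75 58 -82.1
top slot [622.0, 276.0] 107 42 -81.6
scene conn [611.0, -329.0] 59 59 -60.3
scene dial [606.0, -186.0] 59 57 -60.5
scene handle [458.0, 44.0] 95 20 -68.1
scene switch [459.0, -365.0] 51 33 -20.0
scene ring [439.0, -75.0] 50 48 29.4
scene bush [442.0, -222.0] 52 49 -17.1
scene round [434.0, 250.0] 76 71 29.1
scene rect [528.0, 263.0] 70 57 -81.5
scene slot [622.0, 277.0] 103 42 -81.7
```

Both views agree within 2–5 mm, and the recess sizes match: 107x42, 75x58 and about 76 round. The wrist camera will tell me how far the fingertips sit ahead of the TCP.

```bash
python3 - <<'E'
from h import *
f=grab('wrist');C=cloud(f);s=manip.sense()
from scipy.spatial.transform import Rotation as R
r=R.from_euler('xyz',s['eef_rot']).as_matrix()
T=(C-s['tool_pos'])@r
for u,v in[(155,285),(140,300),(160,300),(410,285),(405,300),(420,300),(110,330)]: print(u,v,np.round(T[v,u]*1000),round(float(f['depth'][v,u]),3))
# plan
E
python3 -m handwheel '[120,0,0,0,0,0,0,120,0,0,0,0,0,0,120,0,0,0,0,0,0]' 40
python3 - <<'E'
from h import *
from scipy.spatial.transform import Rotation as R
f=grab('wrist','w1.png');C=cloud(f);s=manip.sense()
r=R.from_euler('xyz',s['eef_rot']).as_matrix()
T=(C-s['tool_pos'])@r
m=(f['depth']>0)&(T[...,2]<.11)&(abs(T[...,1])<.02)&(abs(T[...,0])<.06)
print(s['gripper_width'],np.percentile(T[m][:,2],[50,95,99,100])*1000)
E
```

```text
155 285 [-43. -12.  48.] 0.128
140 300 [-44. -11.  38.] 0.118
160 300 [-43.  -4.  53.] 0.134
410 285 [ 43. -11.  48.] 0.127
405 300 [43. -5. 50.] 0.131
420 300 [ 43. -11.  38.] 0.118
110 330 [-47. -10.  22.] 0.103
time_s: 0.72
tool_pos: [0.2425, 0.4935, 0.3037]
eef_rot: [-3.142, -0.0, -2.028]
ft_force: [0.8, -0.2, 0.7]
gripper_width: 0.0453
0.04544308755894201 [ 7.17027849 49.35989454 63.86130447 72.14022635]
```

```bash
cat > go.py <<'E'
import sys
from h import *
# go.py x y z yawdeg : shift/turn in tool units for target TCP, tool down
def plan(x,y,z,yaw=None):
    s=manip.sense();p=s['tool_pos'];from scipy.spatial.transform import Rotation as R
    r=R.from_euler('xyz',s['eef_rot']);d=r.as_matrix().T@(np.array([x,y,z])-p)/.15
    yw=np.degrees(s['eef_rot'][2])
    if yaw is None: yaw=yw
    t=R.from_euler('xyz',[np.pi,0,np.radians(yaw)])
    cands=[]
    for k in(0,180):
        t=R.from_euler('xyz',[np.pi,0,np.radians(yaw+k)])
        v=(r.inv()*t).as_rotvec()/2/np.pi
        cands.append(v)
    print('pos',np.round(p,4),'yaw',round(yw,1),'q',np.round(s['joint_positions'],2),'F',np.round(s['ft_force'],1),'w',round(s['gripper_width'],4),'t',s['time_s'])
    print('shift',np.round(d,4),'dist mm',round(np.linalg.norm(d)*150))
    for v in cands: print('turn',np.round(v,4),'rows',round(np.linalg.norm(v)*360/10.7,1))
if __name__=='__main__': plan(*map(float,sys.argv[1:]))
E
echo handle;python3 go.py .456 .047 .16 21.9
```

```text
handle
pos [0.2425 0.4936 0.3037] yaw -116.2 q [ 1.4   0.26  0.11 -0.   -1.42 -0.28] F [-0.2 -1.1 -0. ] w 0.0454 t 0.775
shift [ 2.0437 -2.5903  0.9589] dist mm 515
turn [ 1.000e-04 -0.000e+00 -3.835e-01] rows 12.9
turn [-0.000e+00 -1.000e-04  1.165e-01] rows 3.9
```

```bash
python3 -m handwheel '[120,0.8,-1,0.3,0,0,0.1165,120,0.8,-1,0.3,0,0,0.1165,120,0.8,-1,0.3,0,0,0.1165,120,0.8,-1,0.3,0,0,0.1165,120,0.8,-1,0.3,0,0,0.1165]'
python3 go.py .456 .047 .16 21.9
```

```text
time_s: 1.4
tool_pos: [0.3245, 0.319, 0.2589]
eef_rot: [-3.141, -0.0, -2.76]
ft_force: [0.4, 0.1, 0.8]
gripper_width: 0.0448
pos [0.3245 0.319  0.2589] yaw -158.1 q [ 1.12  0.09 -0.21  0.   -1.27 -0.74] F [0.4 0.1 0.8] w 0.0448 t 1.4
shift [-0.1377 -2.009   0.6597] dist mm 318
turn [-0.   0.   0.5] rows 16.8
turn [-0. -0. -0.] rows 0.0
```

```bash
python3 -m handwheel '[120,-0.07,-1,0.3,0,0,0,120,-0.07,-1,0.3,0,0,0,120,-0.07,-1,0.3,0,0,0,120,-0.07,-1,0.3,0,0,0]'
python3 -m handwheel '[120,-0.07,-1,0.3,0,0,0,120,-0.07,-1,0.3,0,0,0,120,-0.07,-1,0.3,0,0,0,120,-0.07,-1,0.3,0,0,0]'
python3 go.py .456 .047 .16 21.9
cat > hw.py <<'E'
from m import *
import sys
f=grab('wrist',sys.argv[1])
s=manip.sense()
from scipy.spatial.transform import Rotation as R
C=cloud(f)
T=(C-s['tool_pos'])@R.from_euler('xyz',s['eef_rot']).as_matrix()
if len(sys.argv)>3:
    kind=sys.argv[2];z=float(sys.argv[3])
    im=f['image'].astype(int);mx=im.max(2);mn=im.min(2)
    M={'dark':mx<75,'white':mn>170,'col':(im[...,0]-im[...,1]>8)}[kind]
    M=M&(f['depth']>0)&(abs(C[...,2]-z)<.006)
    M=M.astype(np.uint8)
    M=cv2.morphologyEx(M,cv2.MORPH_OPEN,np.ones((3,3),np.uint8))
    n,L,st,ce=cv2.connectedComponentsWithStats(M)
    for i in range(1,n):
        if st[i,4]>300:
            c,_=cv2.findContours((L==i).astype(np.uint8),0,cv2.CHAIN_APPROX_NONE)
            P=np.array([px2w(f,p[0][0],p[0][1],z)[:2] for p in max(c,key=cv2.contourArea)])
            (x,y),(w,h),a=cv2.minAreaRect((P*1000).astype(np.float32))
            if w<h: w,h,a=h,w,a+90
            print('px',ce[i].round(),'world',round(x,1),round(y,1),'size',round(w),round(h),'ang',round((a+90)%180-90,1))
E
python3 hw.py w2.png dark .024
```

```text
time_s: 1.9
tool_pos: [0.3905, 0.1829, 0.2134]
eef_rot: [-3.141, -0.001, -2.758]
ft_force: [-0.2, 0.3, 0.4]
gripper_width: 0.0454
time_s: 2.4
tool_pos: [0.4571, 0.0474, 0.168]
eef_rot: [-3.141, -0.002, -2.757]
ft_force: [0.2, 0.5, 1.0]
gripper_width: 0.0456
pos [0.4571 0.0474 0.168 ] yaw -158.0 q [ 0.45  0.17 -0.36  0.   -1.04 -0.06] F [0.2 0.5 1. ] w 0.0456 t 2.4
shift [0.0077 0.0002 0.0534] dist mm 8
turn [ 5.000e-04 -2.000e-04 -4.997e-01] rows 16.8
turn [-0.0001 -0.0003  0.0003] rows 0.0
px [283. 239.] world 455.0 50.7 size 85 17 ang -68.1
```

View pics/w2.png

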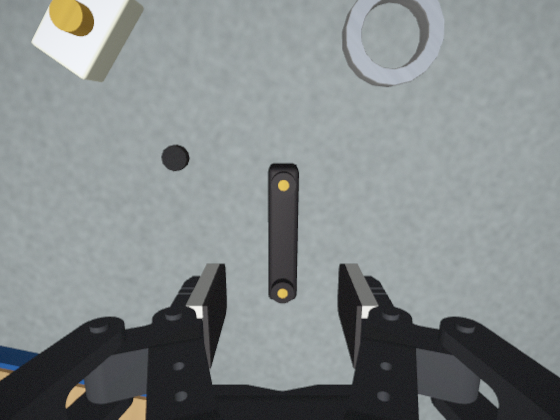

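The handle, at (283,239), lies square between the jaws. The wrist view puts it at (455,51) mm with size 85x17. Descending.

```bash
python3 go.py .455 .0495 .086 21.9
```

```text
pos [0.457  0.0483 0.1685] yaw -157.9 q [ 0.45  0.17 -0.36  0.   -1.04 -0.06] F [ 0.7 -0.6 -0.4] w 0.0451 t 2.45
shift [0.0085 0.0127 0.5501] dist mm 83
turn [ 3.000e-04 -1.000e-04 -4.995e-01] rows 16.8
turn [-0.0001 -0.0002  0.0005] rows 0.0
```

```bash
python3 -m handwheel '[120,0.008,0.012,0.3,0,0,0,120,0.008,0.012,0.55,0,0,0,120,0.008,0.012,0.55,0,0,0]'
python3 -m handwheel '[230,0,0,0,0,0,0,230,0,0,0,0,0,0,230,0,0,0,0,0,0,230,0,0,0,0,0,0]' 40
python3 hw.py w3.png
```

```text
time_s: 2.82
tool_pos: [0.4538, 0.0504, 0.0847]
eef_rot: [-3.141, -0.006, -2.753]
ft_force: [-0.5, -0.4, 0.6]
gripper_width: 0.0454
time_s: 3.32
tool_pos: [0.455, 0.0514, 0.0865]
eef_rot: [-3.142, -0.001, -2.753]
ft_force: [-2.4, 3.4, 6.1]
gripper_width: 0.0166
```

View pics/w3.png

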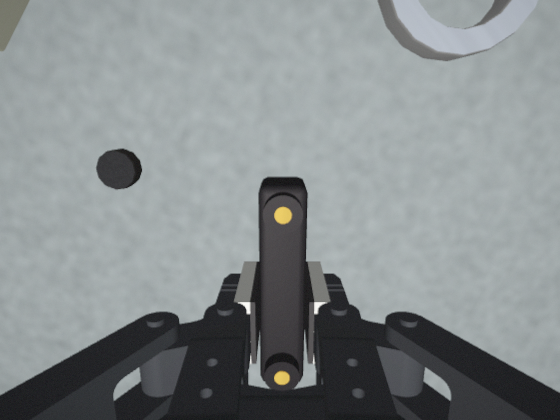

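```bash
python3 -m handwheel '[230,0,0,-0.2,0,0,0,230,0,0,-0.5,0,0,0,230,0,0,-0.5,0,0,0]'
python3 go.py .622 .278 .16 -171.8
```

```text
time_s: 3.75
tool_pos: [0.4572, 0.0521, 0.1656]
eef_rot: [-3.141, 0.008, -2.752]
ft_force: [0.2, 1.5, -1.3]
gripper_width: 0.0168
pos [0.4572 0.0521 0.1656] yaw -157.7 q [ 0.46  0.17 -0.37  0.   -1.02 -0.07] F [ 0.2  1.5 -1.3] w 0.0168 t 3.75
shift [-1.5874  0.9765  0.0491] dist mm 280
turn [0.0001 0.0012 0.0392] rows 1.3
turn [-1.800e-03  1.000e-04 -4.608e-01] rows 15.5
```

```bash
python3 -m handwheel '[230,-0.9,0.55,0,0,0.001,0.02,230,-0.9,0.55,0,0,0.001,0.0392,230,-0.9,0.55,0,0,0.001,0.0392,230,-0.9,0.55,0,0,0.001,0.0392]'
python3 go.py .622 .278 .16 -171.8
```

```text
time_s: 4.25
tool_pos: [0.5515, 0.1813, 0.1655]
eef_rot: [3.141, 0.0, -2.997]
ft_force: [-0.9, -0.6, -1.5]
gripper_width: 0.0168
pos [0.5515 0.1813 0.1655] yaw -171.7 q [ 0.59  0.39 -0.06 -0.   -1.12 -0.44] F [-0.9 -0.6 -1.5] w 0.0168 t 4.25
shift [-0.5578  0.5701  0.037 ] dist mm 120
turn [0.0001 0.0001 0.0002] rows 0.0
turn [-1.000e-04  2.000e-04 -4.998e-01] rows 16.8
```

```bash
python3 -m handwheel '[230,-0.56,0.57,0.1,0,0,0,230,-0.56,0.57,0.1,0,0,0,230,-0.56,0.57,0.1,0,0,0,230,-0.56,0.57,0.1,0,0,0]'
python3 go.py .622 .278 .0945 -171.8
python3 hw.py w4.png
python3 - <<'E'
from h import *
f=grab('top');cv2.imwrite('pics/t4.png',cv2.resize(f['image'][120:290,100:300],None,fx=3.5,fy=3.5))
E
```

```text
time_s: 4.75
tool_pos: [0.6217, 0.2772, 0.1499]
eef_rot: [-3.141, -0.001, -2.997]
ft_force: [-1.3, -0.3, -0.2]
gripper_width: 0.0165
pos [0.6217 0.2772 0.1499] yaw -171.7 q [ 0.65  0.59  0.23 -0.   -1.21 -0.5 ] F [-1.3 -0.3 -0.2] w 0.0165 t 4.75
shift [-0.0029  0.005   0.3691] dist mm 55
turn [-0.     -0.0002  0.0002] rows 0.0
turn [ 3.000e-04 -0.000e+00 -4.998e-01] rows 16.8
```

View pics/w4.png

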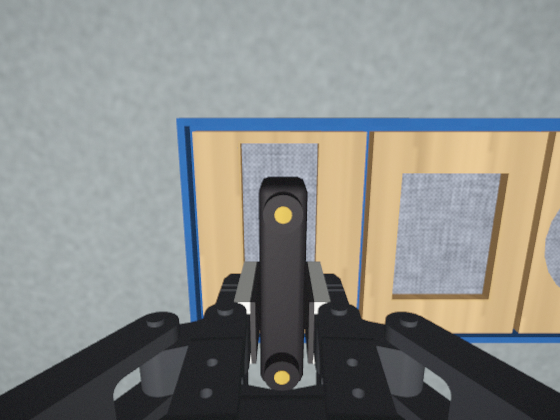

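The handle is centred over the slot (columns 241–319, handle at about 283) and parallel to it. I lower it, check the force, then release.

```bash
python3 -m handwheel '[230,-0.003,0.005,0.25,0,0,0,230,-0.003,0.005,0.36,0,0,0,230,-0.003,0.005,0.36,0,0,0,230,-0.003,0.005,0.36,0,0,0]'
python3 -m handwheel '[230,0,0,0.01,0,0,0,230,0,0,0.01,0,0,0]'

```

```text
time_s: 5.35
tool_pos: [0.623, 0.2778, 0.0989]
eef_rot: [3.14, 0.003, -2.998]
ft_force: [-0.4, -0.8, -0.2]
gripper_width: 0.0166
time_s: 5.6
tool_pos: [0.6233, 0.278, 0.0983]
eef_rot: [3.14, 0.004, -2.998]
ft_force: [0.6, -0.3, -1.3]
gripper_width: 0.0166
```

```bash
python3 -m handwheel '[230,-0,0,0.03,0,0,0,230,0,0,0.03,0,0,0]'
python3 go.py .622 .278 .0945 -171.8
```

```text
time_s: 5.85
tool_pos: [0.6234, 0.2781, 0.0937]
eef_rot: [3.14, 0.005, -2.998]
ft_force: [0.5, 0.3, -0.8]
gripper_width: 0.0165
pos [0.6234 0.2781 0.0937] yaw -171.7 q [ 0.65  0.63  0.15  0.   -1.09 -0.5 ] F [ 0.5  0.3 -0.8] w 0.0165 t 5.85
shift [ 0.0093  0.0005 -0.005 ] dist mm 2
turn [0.0003 0.0007 0.0001] rows 0.0
turn [-0.0011  0.0005 -0.4998] rows 16.8
```

```bash
python3 -m handwheel '[230,0,0,0.007,0,0,0,180,0,0,0.007,0,0,0,130,0,0,0.007,0,0,0,130,0,0,0.007,0,0,0]'
python3 -m handwheel '[130,0,0,-0.3,0,0,0,130,0,0,-0.6,0,0,0,130,0,0,-0.6,0,0,0]'
python3 hw.py w5.png dark .031; python3 go.py .611 -.328 .2 30
```

```text
time_s: 6.35
tool_pos: [0.6233, 0.2781, 0.0925]
eef_rot: [3.14, 0.004, -2.998]
ft_force: [-0.3, -0.1, 0.2]
gripper_width: 0.0421
time_s: 6.72
tool_pos: [0.6249, 0.2787, 0.1876]
eef_rot: [3.137, 0.013, -2.997]
ft_force: [0.1, -0.3, -0.8]
gripper_width: 0.0419
px [288. 225.] world 623.9 277.4 size 84 17 ang -82.1
pos [0.6237 0.2783 0.1847] yaw -171.8 q [ 0.65  0.56  0.28  0.   -1.27 -0.5 ] F [-0.6 -0.2 -1. ] w 0.0416 t 6.775
shift [ 0.6631 -3.9878 -0.1222] dist mm 607
turn [ 0.002  -0.0005  0.4396] rows 14.8
turn [ 0.0003  0.0014 -0.0604] rows 2.0
```

View pics/w5.png

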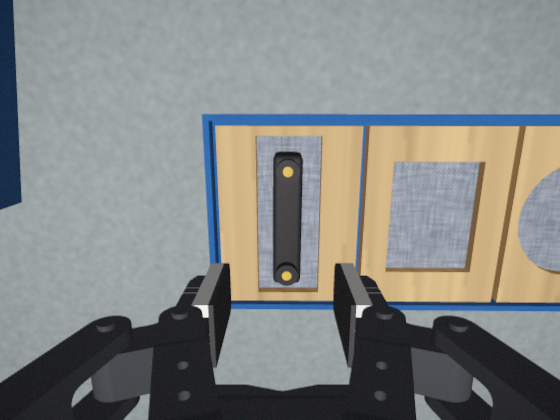

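The handle at (288,225) lies in the slot (columns 257–321), about 2 mm off centre. Next is the connector.

```bash
python3 -m handwheel '[130,0.15,-1,-0.1,0,0.0014,0,130,0.15,-1,-0.1,0,0.0014,0,130,0.15,-1,-0.1,0,0.0014,0,130,0.15,-1,-0.1,0,0.0014,0]'
python3 -m handwheel '[130,0.16,-1,0,0,0,0,130,0.16,-1,0,0,0,0,130,0.16,-1,0,0,0,0,130,0.16,-1,0,0,0,0]'
python3 -m handwheel '[130,0.16,-1,0,0,0,0,130,0.16,-1,0,0,0,0,130,0.16,-1,0,0,0,0,130,0.16,-1,0,0,0,0]'
python3 go.py .611 -.328 .16 8
```

```text
time_s: 7.28
tool_pos: [0.6225, 0.1244, 0.1982]
eef_rot: [3.138, -0.002, -3.001]
ft_force: [0.1, 1.1, 0.4]
gripper_width: 0.0419
time_s: 7.78
tool_pos: [0.6195, -0.0286, 0.1966]
eef_rot: [3.138, -0.004, -3.003]
ft_force: [-0.2, 0.2, -0.0]
gripper_width: 0.0418
time_s: 8.28
tool_pos: [0.6165, -0.1809, 0.1949]
eef_rot: [3.137, -0.005, -3.004]
ft_force: [-0.1, 0.7, -0.2]
gripper_width: 0.042
pos [ 0.6165 -0.1809  0.1949] yaw -172.1 q [-0.04  0.49  0.18 -0.   -1.26  0.18] F [-0.1  0.7 -0.2] w 0.042 t 8.275
shift [ 0.169  -0.9673  0.2297] dist mm 151
turn [-0.0014 -0.0011  0.4996] rows 16.8
turn [ 0.0007 -0.0009 -0.0004] rows 0.0
```

```bash
python3 -m handwheel '[130,0.17,-0.967,0.1,0.0007,-0.0009,0,130,0.17,-0.967,0.2,0.0007,-0.0009,0,130,0.17,-0.967,0.2,0.0007,-0.0009,0,130,0.17,-0.967,0.2,0.0007,-0.0009,0,130,0.17,-0.967,0.2,0.0007,-0.0009,0]'
python3 hw.py w6.png dark .012;python3 go.py .611 -.328 .088 8
```

```text
time_s: 8.9
tool_pos: [0.6117, -0.3263, 0.1645]
eef_rot: [-3.142, 0.0, -3.003]
ft_force: [0.5, 0.9, 0.2]
gripper_width: 0.0418
px [296. 233.] world 609.2 -329.1 size 59 54 ang -88.7
px [269. 384.] world 606.4 -213.2 size 31 8 ang -4.7
pos [ 0.6118 -0.3262  0.1649] yaw -172.0 q [-0.27  0.6   0.29 -0.   -1.26  0.4 ] F [-0.2 -0.1 -0.2] w 0.0422 t 8.95
shift [ 0.0072 -0.0112  0.5128] dist mm 77
turn [2.000e-04 1.000e-04 4.999e-01] rows 16.8
turn [-0.      0.0002 -0.0001] rows 0.0
```

View pics/w6.png

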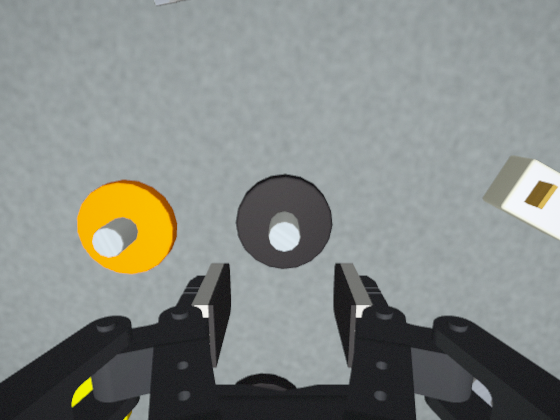

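The black disc with the round hub (284,236) is centred between the jaws. The orange decoy at (127,227) is clear of the fingers. Descending.

```bash
python3 -m handwheel '[130,0.006,-0.011,0.3,0,0,0,130,0.006,-0.011,0.505,0,0,0,130,0.006,-0.011,0.505,0,0,0,130,0.006,-0.011,0.505,0,0,0]'
python3 -m handwheel '[230,0,0,0,0,0,0,230,0,0,0,0,0,0,230,0,0,0,0,0,0,230,0,0,0,0,0,0]' 40
python3 -m handwheel '[230,0,0,-0.2,0,0,0,230,0,0,-0.55,0,0,0,230,0,0,-0.55,0,0,0,230,0,0,-0.55,0,0,0]'
python3 hw.py w7.png; python3 go.py .434 .2495 .16 8
```

```text
time_s: 9.45
tool_pos: [0.6124, -0.3276, 0.0914]
eef_rot: [-3.139, 0.003, -3.001]
ft_force: [0.1, 0.3, 1.2]
gripper_width: 0.0423
time_s: 9.95
tool_pos: [0.6135, -0.3278, 0.0939]
eef_rot: [-3.137, 0.007, -3.0]
ft_force: [0.2, 2.6, 6.9]
gripper_width: 0.0165
time_s: 10.45
tool_pos: [0.6128, -0.3273, 0.1765]
eef_rot: [-3.138, 0.007, -3.001]
ft_force: [0.6, 0.4, -2.0]
gripper_width: 0.0162
pos [ 0.6124 -0.3272  0.1754] yaw -171.9 q [-0.27  0.59  0.3   0.   -1.27  0.41] F [ 0.6 -0.2 -1.4] w 0.0161 t 10.5
shift [0.6379 3.9736 0.0881] dist mm 604
turn [-0.0014 -0.0007 -0.4998] rows 16.8
turn [-0.0004  0.0009  0.0002] rows 0.0
```

View pics/w7.png

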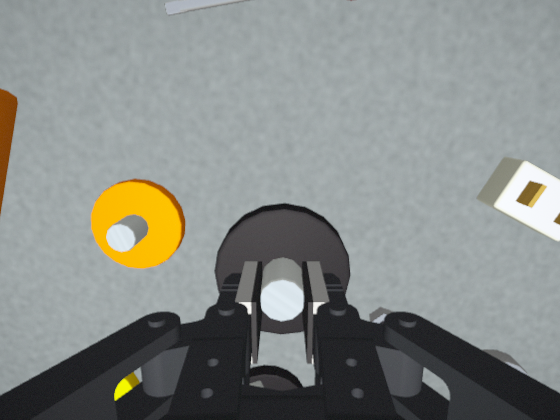

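```bash
python3 -m handwheel '[230,0.08,0.5,0,-0.0004,0.0009,0,230,0.16,1,0,-0.0004,0.0009,0,230,0.16,1,0,-0.0004,0.0009,0,230,0.16,1,0,-0.0004,0.0009,0]'
python3 -m handwheel '[230,0.16,1,0,0,0,0,230,0.16,1,0,0,0,0,230,0.16,1,0,0,0,0,230,0.16,1,0,0,0,0]'
python3 -m handwheel '[230,0.16,1,0,0,0,0,230,0.16,1,0,0,0,0,230,0.16,1,0,0,0,0,230,0.16,1,0,0,0,0]'
python3 go.py .434 .2495 .16 8
```

```text
time_s: 11.0
tool_pos: [0.5666, -0.1801, 0.174]
eef_rot: [3.141, -0.002, -2.998]
ft_force: [-0.1, -0.7, -0.8]
gripper_width: 0.016
time_s: 11.5
tool_pos: [0.521, -0.0342, 0.1736]
eef_rot: [3.141, -0.003, -2.996]
ft_force: [-0.6, 0.2, -1.3]
gripper_width: 0.0161
time_s: 12.0
tool_pos: [0.4757, 0.1113, 0.1734]
eef_rot: [3.141, -0.004, -2.994]
ft_force: [-0.1, -1.1, -2.0]
gripper_width: 0.016
pos [0.4757 0.1113 0.1734] yaw -171.6 q [ 0.55  0.22 -0.28 -0.   -1.07 -0.4 ] F [-0.1 -1.1 -2. ] w 0.016 t 12.0
shift [0.1397 0.9522 0.0899] dist mm 145
turn [ 1.000e-03  1.000e-04 -4.988e-01] rows 16.8
turn [ 0.     -0.0006  0.0012] rows 0.0
```

```bash
python3 -m handwheel '[230,0.14,0.95,0,0,-0.0006,0.001,230,0.14,0.95,0,0,-0.0006,0.001,230,0.14,0.95,0.1,0,-0.0006,0.001,230,0.14,0.95,0.1,0,-0.0006,0.001,230,0.14,0.95,0.1,0,-0.0006,0.001]'
python3 hw.py w8.png; python3 go.py .434 .2495 .101 8
```

```text
time_s: 12.62
tool_pos: [0.4347, 0.2477, 0.1581]
eef_rot: [-3.141, -0.001, -3.002]
ft_force: [-0.0, -0.7, -0.6]
gripper_width: 0.0161
pos [0.4347 0.2478 0.1585] yaw -172.0 q [ 0.83  0.25 -0.28 -0.   -1.04 -0.69] F [-0.5 -0.7 -0.9] w 0.016 t 12.675
shift [0.0032 0.012  0.3831] dist mm 58
turn [-1.000e-04  1.000e-04  4.999e-01] rows 16.8
turn [-0.     -0.0001 -0.0001] rows 0.0
```

View pics/w8.png

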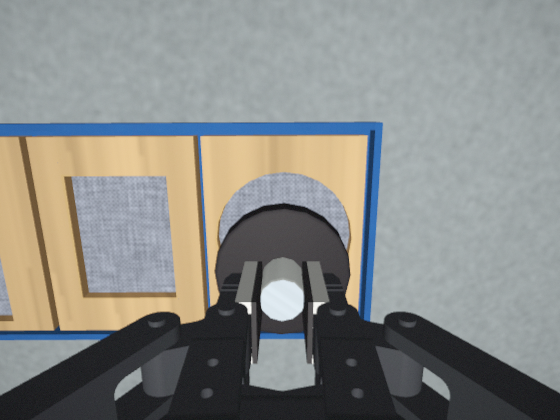

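The disc is centred over the round recess (both at column 284). Lowering.

```bash
python3 -m handwheel '[230,0.003,0.012,0.2,0,0,0,230,0.003,0.012,0.35,0,0,0,230,0.003,0.012,0.35,0,0,0,230,0.003,0.012,0.35,0,0,0]'
python3 go.py .434 .2495 .101 8
```

```text
time_s: 13.18
tool_pos: [0.4349, 0.2493, 0.1071]
eef_rot: [3.141, 0.001, -3.003]
ft_force: [0.1, 0.1, -1.1]
gripper_width: 0.016
pos [0.4349 0.2493 0.1071] yaw -172.1 q [ 0.83  0.31 -0.35  0.   -0.91 -0.7 ] F [ 0.1  0.1 -1.1] w 0.016 t 13.175
shift [0.0059 0.0023 0.0406] dist mm 6
turn [ 3.000e-04 -1.000e-04  4.998e-01] rows 16.8
turn [ 0.      0.0002 -0.0002] rows 0.0
```

```bash
python3 -m handwheel '[230,0.004,0,0.04,0,0,0,230,0.004,0,0.045,0,0,0,230,0.004,0,0.045,0,0,0]'

```

```text
time_s: 13.55
tool_pos: [0.4346, 0.2494, 0.1009]
eef_rot: [3.141, 0.002, -3.003]
ft_force: [-1.5, -0.3, 2.4]
gripper_width: 0.016
```

Contact: the force went from −1 to +2.4 N. I release and rise.

```bash
python3 -m handwheel '[180,0,0,0,0,0,0,130,0,0,0,0,0,0,130,0,0,0,0,0,0]'
python3 -m handwheel '[130,0,0,-0.3,0,0,0,130,0,0,-0.7,0,0,0,130,0,0,-0.7,0,0,0,130,0,0,-0.7,0,0,0]'
python3 hw.py w9.png dark .019; python3 go.py .440 -.077 .16 8
```

```text
time_s: 13.92
tool_pos: [0.4346, 0.2494, 0.1009]
eef_rot: [3.141, 0.002, -3.003]
ft_force: [-0.5, -0.5, -0.1]
gripper_width: 0.0418
time_s: 14.42
tool_pos: [0.434, 0.2492, 0.2056]
eef_rot: [3.141, 0.002, -3.003]
ft_force: [-0.4, 0.2, -0.5]
gripper_width: 0.0419
px [ 20. 211.] world 615.7 276.1 size 83 9 ang -82.1
px [296. 230.] world 423.6 261.1 size 57 25 ang 43.4
pos [0.4338 0.249  0.2049] yaw -172.1 q [ 0.83  0.21 -0.21  0.   -1.15 -0.7 ] F [ 0.7  0.  -0.7] w 0.0418 t 14.475
shift [ 0.2593 -2.1579  0.2995] dist mm 329
turn [1.000e-04 0.000e+00 4.998e-01] rows 16.8
turn [-0.      0.     -0.0002] rows 0.0
```

View pics/w9.png

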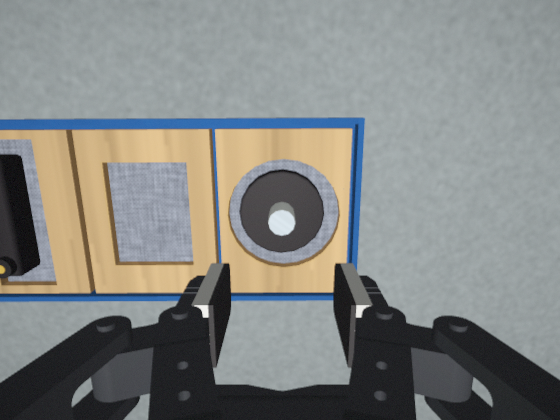

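The connector at (283,211) is concentric with the recess. Next is the collar, with the jaws fully open.

```bash
python3 -m handwheel '[0,0.12,-1,0.1,0,0,0,0,0.12,-1,0.1,0,0,0,0,0.12,-1,0.1,0,0,0,0,0.12,-1,0.1,0,0,0]'
python3 -m handwheel '[0,0.13,-1,0.1,0,0,0,0,0.13,-1,0.1,0,0,0,0,0.13,-1,0.1,0,0,0,0,0.13,-1,0.1,0,0,0]'
python3 hw.py w10.png col .016; python3 go.py .440 -.077 .16 8
```

```text
time_s: 14.98
tool_pos: [0.4357, 0.0959, 0.1884]
eef_rot: [-3.14, -0.003, -3.006]
ft_force: [0.7, 1.2, -0.8]
gripper_width: 0.0857
time_s: 15.48
tool_pos: [0.4361, -0.0566, 0.1725]
eef_rot: [-3.14, -0.006, -3.008]
ft_force: [-0.3, 1.2, 0.2]
gripper_width: 0.0856
px [268. 162.] world 450.0 -93.4 size 37 14 ang 23.1
px [310. 186.] world 422.3 -83.5 size 28 10 ang -75.8
pos [ 0.4364 -0.0557  0.1728] yaw -172.3 q [ 0.23  0.13 -0.4   0.   -1.05 -0.1 ] F [ 0.2  0.3 -0.1] w 0.0854 t 15.525
shift [-0.0049 -0.144   0.0858] dist mm 25
turn [-1.300e-03  4.000e-04  4.992e-01] rows 16.8
turn [-0.0002 -0.0008 -0.0008] rows 0.0
```

View pics/w10.png

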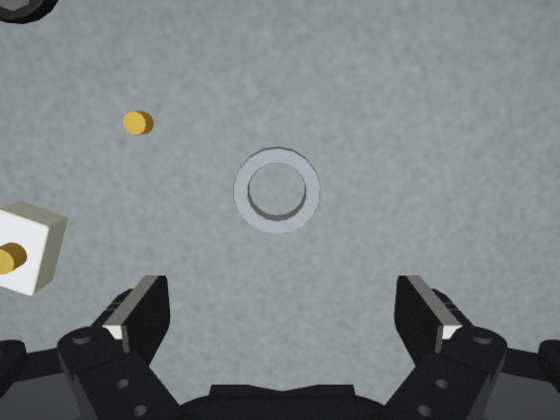

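The wide-hole ring is centred at (277,190).

```bash
python3 - <<'E'
from h import *
f=grab('wrist')
for u,v in[(277,190),(234,190),(320,190),(277,148),(277,234)]: print(u,v,np.round(px2w(f,u,v,.016)*1000,1))
E
python3 go.py .439 -.0775 .083 8
```

```text
277 190 [441.8 -77.5  16. ]
234 190 [467.7 -74.1  16. ]
320 190 [415.8 -80.9  16. ]
277 148 [ 445.  -102.5   16. ]
277 234 [438.1 -49.7  16. ]
pos [ 0.4366 -0.0551  0.1731] yaw -172.2 q [ 0.23  0.13 -0.4   0.   -1.05 -0.1 ] F [0.9 0.5 0.4] w 0.0855 t 15.575
shift [ 0.0019 -0.1494  0.601 ] dist mm 93
turn [-1.100e-03  4.000e-04  4.993e-01] rows 16.8
turn [-0.0002 -0.0007 -0.0007] rows 0.0
```

```bash
python3 -m handwheel '[0,-0.012,-0.147,0,-0.0002,-0.0007,0,0,-0.012,-0.147,0,-0.0002,-0.0007,0,0,-0.012,-0.147,0.3,-0.0002,-0.0007,0,0,-0.012,-0.147,0.6,-0.0002,-0.0007,0,0,-0.012,-0.147,0.6,-0.0002,-0.0007,0]'
python3 go.py .441 -.077 .079 8
```

```text
time_s: 16.2
tool_pos: [0.4388, -0.0762, 0.0808]
eef_rot: [-3.142, -0.007, -3.005]
ft_force: [0.2, 0.5, -0.0]
gripper_width: 0.0854
pos [ 0.4388 -0.0762  0.0808] yaw -172.2 q [ 0.18  0.26 -0.52 -0.   -0.8  -0.05] F [ 0.2  0.5 -0. ] w 0.0854 t 16.2
shift [-0.0138 -0.0076  0.0121] dist mm 3
turn [-0.0018  0.      0.4995] rows 16.8
turn [-0.     -0.0012 -0.0005] rows 0.0
```

```bash
python3 -m handwheel '[0,-0.014,-0.007,0.012,0,-0.001,0,0,-0.014,-0.007,0.012,0,-0.001,0,120,-0.014,-0.007,0.012,0,-0.001,0,130,-0.014,-0.007,0.012,0,-0.001,0,150,-0.014,-0.007,0.012,0,-0.001,0]' 40
python3 -m handwheel '[160,0,0,0,0,0,0,160,0,0,0,0,0,0]' 40
python3 hw.py w11.png
```

```text
time_s: 16.82
tool_pos: [0.4414, -0.0769, 0.0802]
eef_rot: [-3.141, 0.0, -3.005]
ft_force: [-3.0, 2.1, 9.1]
gripper_width: 0.0512
time_s: 17.08
tool_pos: [0.4414, -0.0769, 0.0803]
eef_rot: [-3.141, 0.0, -3.005]
ft_force: [-0.9, 0.4, 0.9]
gripper_width: 0.051
```

View pics/w11.png

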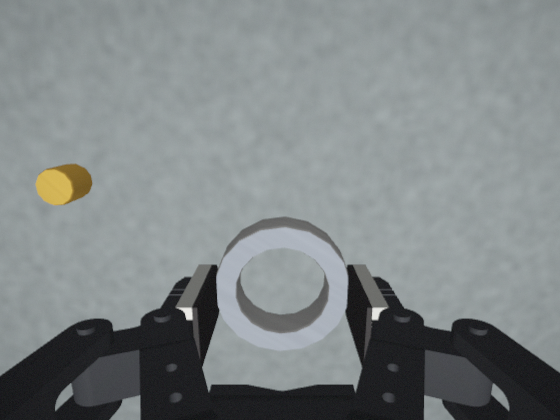

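The ring is held evenly between the pads. Lift and carry.

```bash
python3 -m handwheel '[160,0,0,-0.2,0,0,0,160,0,0,-0.65,0,0,0,160,0,0,-0.65,0,0,0,160,0,0,-0.65,0,0,0]'
python3 -m handwheel '[160,-0.13,1,0,0,0,0,160,-0.13,1,0,0,0,0,160,-0.13,1,0,0,0,0,160,-0.13,1,0,0,0,0]'
python3 go.py .4345 .2494 .15 8
```

```text
time_s: 17.62
tool_pos: [0.4411, -0.0768, 0.1775]
eef_rot: [3.141, 0.0, -3.005]
ft_force: [0.4, -0.4, -2.5]
gripper_width: 0.0511
time_s: 18.12
tool_pos: [0.4391, 0.0757, 0.1757]
eef_rot: [-3.141, -0.003, -3.003]
ft_force: [-0.5, -0.6, -2.0]
gripper_width: 0.0508
pos [0.4391 0.0757 0.1757] yaw -172.0 q [ 0.52  0.14 -0.38 -0.   -1.06 -0.38] F [-0.5 -0.6 -2. ] w 0.0508 t 18.125
shift [-0.1309  1.1509  0.1701] dist mm 176
turn [-8.000e-04  1.000e-04  4.999e-01] rows 16.8
turn [-0.0001 -0.0005 -0.0001] rows 0.0
```

```bash
python3 -m handwheel '[160,-0.11,0.98,0,0,-0.0005,0,160,-0.11,0.98,0,0,-0.0005,0,160,-0.11,0.98,0,0,-0.0005,0,160,-0.11,0.98,0,0,-0.0005,0]'
python3 -m handwheel '[160,-0.02,0.17,0.1,0,0,0,160,-0.02,0.17,0.1,0,0,0,160,-0.02,0.17,0.1,0,0,0]'
python3 hw.py w12.png
python3 go.py .4345 .2494 .1 8
```

```text
time_s: 18.62
tool_pos: [0.4345, 0.224, 0.1738]
eef_rot: [-3.139, -0.003, -3.001]
ft_force: [-0.1, -0.1, -1.5]
gripper_width: 0.0503
time_s: 19.0
tool_pos: [0.4338, 0.2483, 0.1583]
eef_rot: [-3.138, -0.004, -3.002]
ft_force: [-0.2, 0.4, -1.8]
gripper_width: 0.051
pos [0.434  0.2484 0.1586] yaw -172.0 q [ 0.83  0.26 -0.28 -0.   -1.04 -0.69] F [-0.2  0.7 -1.6] w 0.0509 t 19.05
shift [-0.0059  0.0069  0.3909] dist mm 59
turn [-0.0009  0.0007  0.5   ] rows 16.8
turn [-0.0004 -0.0006 -0.    ] rows 0.0
```

View pics/w12.png

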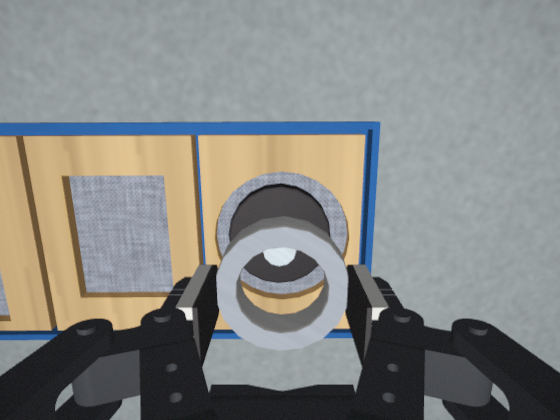

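The ring is centred over the hub in x (columns 284 and 281), and the offset along the view comes from the camera tilt. Lowering.

```bash
python3 -m handwheel '[160,-0.006,0.007,0.2,-0.0004,-0.0006,0,160,-0.006,0.007,0.36,-0.0004,-0.0006,0,160,-0.006,0.007,0.36,-0.0004,-0.0006,0,160,-0.006,0.007,0.36,-0.0004,-0.0006,0]'
python3 go.py .4345 .2494 .0995 8
python3 hw.py w13.png
```

```text
time_s: 19.55
tool_pos: [0.4352, 0.2495, 0.1058]
eef_rot: [3.141, 0.002, -3.002]
ft_force: [-0.2, -0.5, -1.6]
gripper_width: 0.051
pos [0.4352 0.2495 0.1058] yaw -172.0 q [ 0.83  0.32 -0.35  0.   -0.9  -0.7 ] F [-0.2 -0.5 -1.6] w 0.051 t 19.55
shift [0.005  0.0003 0.0421] dist mm 6
turn [ 5.000e-04 -1.000e-04  4.999e-01] rows 16.8
turn [ 0.0001  0.0003 -0.0001] rows 0.0
```

View pics/w13.png

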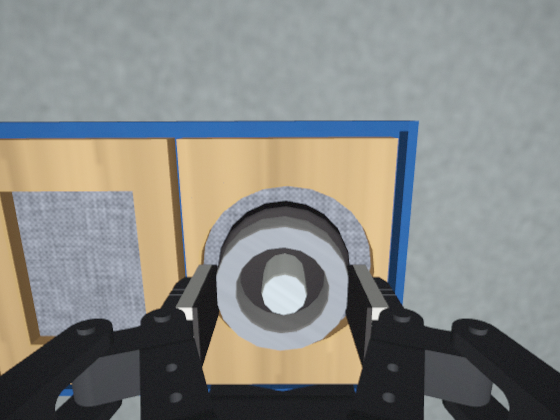

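The hub stands inside the hole. I go down the last 6 mm and release.

```bash
python3 -m handwheel '[160,0.004,0,0.04,0,0,0,160,0.004,0,0.042,0,0,0,160,0.004,0,0.042,0,0,0]'
python3 go.py .4345 .2494 .0995 8
```

```text
time_s: 19.98
tool_pos: [0.4347, 0.2497, 0.0999]
eef_rot: [3.141, 0.003, -3.002]
ft_force: [0.2, -1.0, -1.4]
gripper_width: 0.0508
pos [0.4347 0.2497 0.0999] yaw -172.0 q [ 0.83  0.32 -0.36  0.   -0.89 -0.7 ] F [ 0.2 -1.  -1.4] w 0.0508 t 19.975
shift [ 0.0019 -0.0018  0.0025] dist mm 1
turn [ 7.e-04 -3.e-04  5.e-01] rows 16.8
turn [ 0.0002  0.0004 -0.    ] rows 0.0
```

```bash
python3 -m handwheel '[160,0,0,0.01,0,0,0,130,0,0,0.01,0,0,0,60,0,0,0.01,0,0,0,60,0,0,0.01,0,0,0]'
python3 -m handwheel '[60,0,0,-0.3,0,0,0,60,0,0,-0.7,0,0,0,60,0,0,-0.7,0,0,0,60,0,0,-0.7,0,0,0]'
python3 hw.py w14.png; python3 go.py .460 -.366 .18 70
```

```text
time_s: 20.48
tool_pos: [0.4349, 0.2498, 0.0985]
eef_rot: [3.14, 0.003, -3.002]
ft_force: [-0.8, -0.5, -0.1]
gripper_width: 0.0653
time_s: 20.98
tool_pos: [0.4343, 0.2496, 0.2032]
eef_rot: [3.14, 0.003, -3.002]
ft_force: [-1.1, 0.2, -1.1]
gripper_width: 0.0652
pos [0.4341 0.2493 0.2025] yaw -172.0 q [ 0.84  0.21 -0.21  0.   -1.14 -0.7 ] F [-0.  -0.5 -0. ] w 0.0654 t 21.025
shift [ 0.3988 -4.0862  0.1474] dist mm 616
turn [3.000e-04 1.000e-04 3.277e-01] rows 11.0
turn [-0.      0.0002 -0.1723] rows 5.8
```

View pics/w14.png

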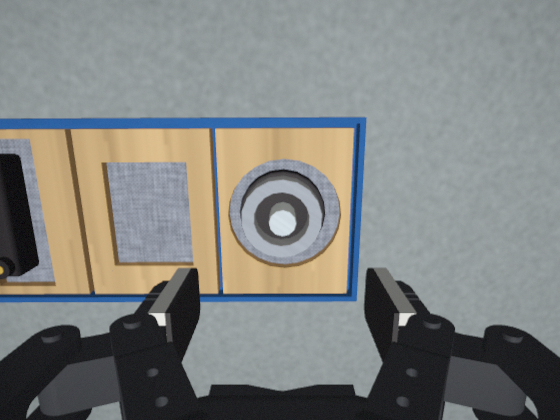

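The collar sits round the hub at (283,215). Now the switch.

```bash
python3 -m handwheel '[60,0.1,-1,0,0,0,0,60,0.1,-1,0,0,0,0,60,0.1,-1,0,0,0,0,60,0.1,-1,0,0,0,0]'
python3 -m handwheel '[60,0.1,-1,0,0,0,0,60,0.1,-1,0,0,0,0,60,0.1,-1,0,0,0,0,60,0.1,-1,0,0,0,0]'
python3 -m handwheel '[60,0.1,-1,0,0,0,-0.029,60,0.1,-1,0,0,0,-0.058,60,0.1,-1,0,0,0,-0.087,60,0.1,-1,0,0,0,-0.116,60,0.1,-1,0,0,0,-0.145]'
python3 go.py .460 -.366 .18 70
```

```text
time_s: 21.52
tool_pos: [0.4394, 0.0969, 0.2012]
eef_rot: [-3.141, -0.001, -3.005]
ft_force: [0.8, 0.1, -0.7]
gripper_width: 0.0656
time_s: 22.02
tool_pos: [0.4447, -0.0546, 0.2002]
eef_rot: [-3.141, -0.004, -3.007]
ft_force: [-0.3, 0.3, -0.5]
gripper_width: 0.065
time_s: 22.65
tool_pos: [0.4503, -0.2047, 0.1994]
eef_rot: [3.138, -0.003, -2.136]
ft_force: [-0.1, -0.7, 0.5]
gripper_width: 0.0652
pos [ 0.4503 -0.2047  0.1994] yaw -122.4 q [-0.11  0.21 -0.23  0.   -1.14  1.11] F [-0.1 -0.7  0.5] w 0.0652 t 22.65
shift [ 0.873  -0.6306  0.1298] dist mm 163
turn [-0.0007 -0.001   0.4657] rows 15.7
turn [ 0.0007 -0.0005 -0.0343] rows 1.2
```

```bash
python3 -m handwheel '[60,0.873,-0.63,0.1,0.0007,-0.0005,-0.034,60,0.873,-0.63,0.1,0.0007,-0.0005,-0.034,60,0.873,-0.63,0.1,0.0007,-0.0005,-0.034,60,0.873,-0.63,0.1,0.0007,-0.0005,-0.034,60,0.873,-0.63,0.1,0.0007,-0.0005,-0.034]'
python3 hw.py w15.png white .024; python3 go.py .460 -.366 .09 70
```

```text
time_s: 23.28
tool_pos: [0.4605, -0.3648, 0.1836]
eef_rot: [3.14, 0.001, -1.921]
ft_force: [0.1, 0.1, -0.9]
gripper_width: 0.0657
px [282. 219.] world 462.0 -365.3 size 48 31 ang -20.0
pos [ 0.4605 -0.3645  0.1841] yaw -110.0 q [-0.4   0.39 -0.01 -0.   -1.17  1.63] F [ 0.3 -0.1  0.7] w 0.0655 t 23.325
shift [ 1.070e-02 -4.000e-04  6.272e-01] dist mm 94
turn [ 1.000e-04 -2.000e-04  4.999e-01] rows 16.8
turn [ 0.0001  0.0001 -0.0001] rows 0.0
```

View pics/w15.png

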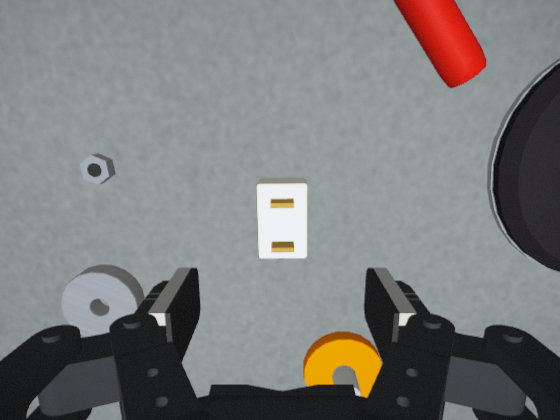

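The two-blade switch at (282,219) lies square between the jaws. Descending.

```bash
python3 -m handwheel '[60,0.008,-0.004,0.3,0,0,0,60,0.008,-0.004,0.63,0,0,0,60,0.008,-0.004,0.63,0,0,0,60,0.008,-0.004,0.63,0,0,0]'
python3 -m handwheel '[150,0,0,0,0,0,0,200,0,0,0,0,0,0,200,0,0,0,0,0,0,200,0,0,0,0,0,0]' 40
python3 hw.py w16.png;python3 go.py .460 -.366 .09 70
```

```text
time_s: 23.82
tool_pos: [0.462, -0.3658, 0.0918]
eef_rot: [-3.139, -0.001, -1.919]
ft_force: [0.5, -0.4, 0.2]
gripper_width: 0.0655
time_s: 24.32
tool_pos: [0.4631, -0.3663, 0.0942]
eef_rot: [-3.135, -0.001, -1.918]
ft_force: [0.3, 2.1, 7.5]
gripper_width: 0.0292
pos [ 0.4631 -0.3663  0.0942] yaw -109.9 q [-0.4   0.47 -0.13  0.   -0.96  1.63] F [0.  2.2 7. ] w 0.0297 t 24.375
shift [0.0053 0.0204 0.0279] dist mm 5
turn [ 3.000e-04 -1.500e-03 -4.997e-01] rows 16.8
turn [-0.001  -0.0002  0.0003] rows 0.0
```

View pics/w16.png

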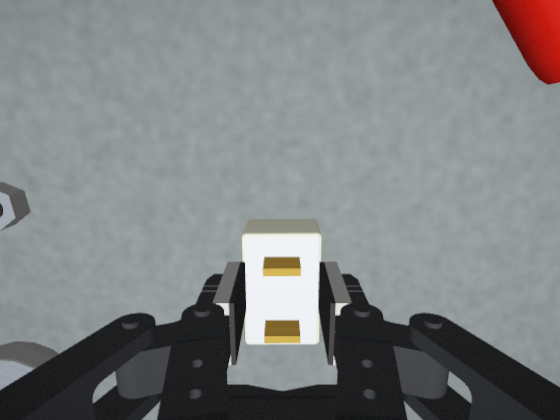

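```bash
python3 -m handwheel '[200,0,0,-0.2,0,0,0,200,0,0,-0.6,0,0,0,200,0,0,-0.6,0,0,0,200,0,0,-0.6,0,0,0]'
python3 go.py .528 .2625 .17 8.2
```

```text
time_s: 24.88
tool_pos: [0.4626, -0.3658, 0.1847]
eef_rot: [-3.134, -0.001, -1.919]
ft_force: [-0.1, -0.2, -1.5]
gripper_width: 0.0294
pos [ 0.4626 -0.3658  0.1847] yaw -109.9 q [-0.4   0.39 -0.01  0.   -1.16  1.63] F [-0.1 -0.2 -1.5] w 0.0294 t 24.875
shift [-4.0868  1.0183  0.0877] dist mm 632
turn [-0.0006 -0.0013 -0.3281] rows 11.0
turn [-0.0011  0.0005  0.1719] rows 5.8
```

```bash
python3 -m handwheel '[200,-0.5,0.12,0,-0.001,0.0005,0.029,200,-0.98,0.25,0,-0.001,0.0005,0.058,200,-0.98,0.25,0,-0.001,0.0005,0.087,200,-0.98,0.25,0,-0.001,0.0005,0.116,200,-0.98,0.25,0,-0.001,0.0005,0.145]'
python3 go.py .528 .2625 .17 8.2
```

```text
time_s: 25.5
tool_pos: [0.4768, -0.214, 0.1832]
eef_rot: [3.141, -0.002, -2.825]
ft_force: [-0.1, 0.6, -0.1]
gripper_width: 0.0291
pos [ 0.4768 -0.214   0.1832] yaw -161.9 q [-0.12  0.27 -0.18  0.   -1.12  0.44] F [-0.1  0.6 -0.1] w 0.0291 t 25.5
shift [-1.3131  2.913   0.0861] dist mm 479
turn [ 0.0005  0.     -0.4724] rows 15.9
turn [ 0.     -0.0003  0.0276] rows 0.9
```

```bash
python3 -m handwheel '[200,-0.44,0.98,0,0,0,0.0276,200,-0.44,0.98,0,0,0,0.0276,200,-0.44,0.98,0,0,0,0.0276,200,-0.44,0.98,0,0,0,0.0276]'
python3 go.py .528 .2625 .17 8.2
```

```text
time_s: 26.0
tool_pos: [0.4934, -0.0514, 0.1821]
eef_rot: [3.141, -0.004, -2.995]
ft_force: [0.1, -0.9, 0.5]
gripper_width: 0.0295
pos [ 0.4934 -0.0514  0.1821] yaw -171.6 q [ 0.21  0.23 -0.25 -0.   -1.1  -0.07] F [ 0.1 -0.9  0.5] w 0.0295 t 26.0
shift [-0.5345  2.0366  0.0791] dist mm 316
turn [ 1.000e-03  1.000e-04 -4.994e-01] rows 16.8
turn [ 0.0001 -0.0007  0.0006] rows 0.0
```

```bash
python3 -m handwheel '[200,-0.26,1,0,0,0,0,200,-0.26,1,0,0,0,0,200,-0.26,1,0,0,0,0,200,-0.26,1,0,0,0,0]'
python3 -m handwheel '[200,-0.26,0.99,0.1,0,0,0,200,-0.26,0.99,0.1,0,0,0,200,-0.26,0.99,0.1,0,0,0,200,-0.26,0.99,0.1,0,0,0]'
python3 hw.py w17.png;python3 go.py .528 .2625 .102 8.2
```

```text
time_s: 26.5
tool_pos: [0.5098, 0.1038, 0.1808]
eef_rot: [-3.142, -0.006, -2.993]
ft_force: [0.2, -0.4, -0.1]
gripper_width: 0.0294
time_s: 27.0
tool_pos: [0.5262, 0.2567, 0.1641]
eef_rot: [-3.14, -0.008, -2.992]
ft_force: [0.4, -0.5, -1.0]
gripper_width: 0.0294
pos [0.5261 0.2556 0.1645] yaw -171.5 q [ 0.72  0.4  -0.04 -0.   -1.13 -0.57] F [ 0.6 -1.1 -0.8] w 0.0295 t 27.05
shift [-0.0226  0.0441  0.4163] dist mm 63
turn [ 2.000e-03 -3.000e-04 -4.991e-01] rows 16.8
turn [-0.0002 -0.0013  0.0009] rows 0.1
```

View pics/w17.png

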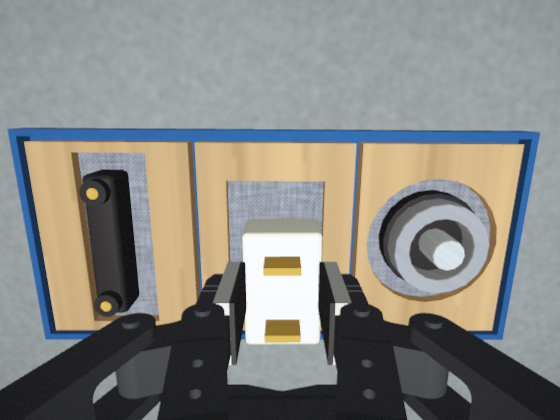

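The switch, at column 282, needs about 3 mm to the left (recess centre column 276), which matches the plan. Lowering.

```bash
python3 -m handwheel '[200,-0.022,0.044,0,0,-0.0013,0.0009,200,-0.022,0.044,0.2,0,-0.0013,0.0009,200,-0.022,0.044,0.36,0,-0.0013,0.0009,200,-0.022,0.044,0.36,0,-0.0013,0.0009,200,-0.022,0.044,0.36,0,-0.0013,0.0009]'
python3 hw.py w18.png;python3 go.py .528 .2625 .1015 8.2
```

```text
time_s: 27.68
tool_pos: [0.5287, 0.2622, 0.1117]
eef_rot: [-3.141, 0.002, -2.999]
ft_force: [0.3, 0.5, 0.2]
gripper_width: 0.0293
pos [0.5288 0.2624 0.1119] yaw -171.8 q [ 0.73  0.46 -0.11  0.   -1.01 -0.58] F [-0.1 -0.4  0.7] w 0.0291 t 27.725
shift [0.0057 0.0012 0.0695] dist mm 10
turn [6.e-04 1.e-04 5.e-01] rows 16.8
turn [-0.0001  0.0004 -0.    ] rows 0.0
```

View pics/w18.png

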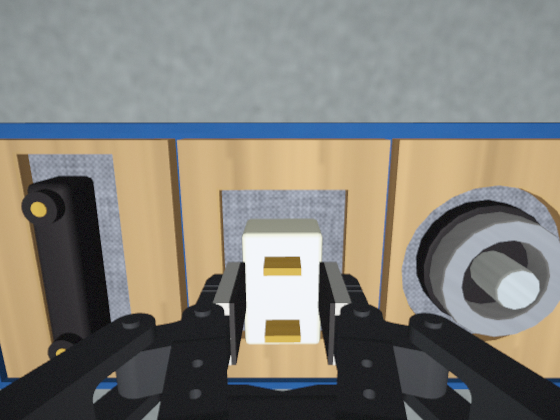

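```bash
python3 -m handwheel '[200,0.003,0,0.03,0,0,0,200,0.003,0,0.06,0,0,0,200,0.003,0,0.06,0,0,0]'
python3 -m handwheel '[200,0,0,0.012,0,0,0,200,0,0,0.012,0,0,0]'
```

```text
time_s: 28.1
tool_pos: [0.5281, 0.2623, 0.1025]
eef_rot: [-3.141, 0.002, -2.999]
ft_force: [0.4, -1.4, -0.7]
gripper_width: 0.0295
time_s: 28.35
tool_pos: [0.5284, 0.2625, 0.1013]
eef_rot: [-3.141, 0.002, -2.998]
ft_force: [-1.5, -0.5, 4.0]
gripper_width: 0.0298
```

Contact at 4 N. I release and rise.

```bash
python3 -m handwheel '[150,0,0,0,0,0,0,110,0,0,0,0,0,0,110,0,0,0,0,0,0]'
python3 -m handwheel '[110,0,0,-0.3,0,0,0,110,0,0,-0.8,0,0,0,110,0,0,-0.8,0,0,0,110,0,0,-0.8,0,0,0]'
python3 -m handwheel '[110,0,-1,-0.2,0,0,0,110,0,-1,-0.2,0,0,0,110,0,-1,-0.2,0,0,0,110,0,-1,-0.2,0,0,0]'
python3 - <<'E'
from m import *
a=grab('top');C=cloud(a);t=cv2.resize(a['image'][130:290,110:470],None,fx=2.2,fy=2.2)
cv2.imwrite('pics/t19.png',t)
b=grab('scene');cv2.imwrite('pics/s19.png',cv2.resize(b['image'][90:200,240:420],None,fx=4,fy=4))
for n,f,p in(('top',a,[(161,251),(156,210),(150,168)]),):
    im=f['image'].astype(int)
    for (u,v),M,z,k in zip(p,(im.max(2)<75,im.min(2)>150,im.max(2)<75),(.019,.031,.031),('conn','switch','handle')):
        try: print(n,k,blob(f,(M&(C[...,2]>z-.012)).astype(np.uint8),u,v,z,22))
        except Exception as e: print(k,e)
for k,u,v in(('ringtop',151,251),('sw',156,210),('ha',150,168)):
    print(k,np.round(np.percentile(C[v-6:v+7,u-6:u+7,2],[10,50,90,98]),4))
im=a['image'].astype(int)
print('dial',blob(a,(im.max(2)<75).astype(np.uint8),350,171,.012),'stud',blob(a,(im.min(2)>170).astype(np.uint8),280,176,.024),'bush',blob(a,(im[...,0]-im[...,1]>8).astype(np.uint8),372,241,.016))
E
```

```text
time_s: 28.72
tool_pos: [0.5283, 0.2624, 0.1011]
eef_rot: [-3.141, 0.002, -2.998]
ft_force: [-0.9, -0.7, 0.2]
gripper_width: 0.0485
time_s: 29.22
tool_pos: [0.5282, 0.2627, 0.2219]
eef_rot: [3.141, 0.004, -2.999]
ft_force: [0.1, -1.0, -1.7]
gripper_width: 0.0484
time_s: 29.72
tool_pos: [0.5492, 0.1123, 0.2502]
eef_rot: [3.141, 0.001, -3.002]
ft_force: [0.5, 0.1, 0.4]
gripper_width: 0.0488
top conn ([434.0, 254.0], 32, 31, 89.1)
top switch ([558.0, 287.0], 58, 16, -46.2)
top handle ([619.0, 293.0], 13, 5, -31.9)
ringtop [0.0061 0.0302 0.0412 0.0432]
sw [0.5145 0.5436 0.564  0.5723]
ha [0.5976 0.5987 0.6    0.6006]
dial ([603.0, -182.0], 57, 57, 37.1) stud ([596.0, -21.0], 48, 31, 75.9) bush ([443.0, -224.0], 47, 47, 12.1)
```

View pics/t19.png

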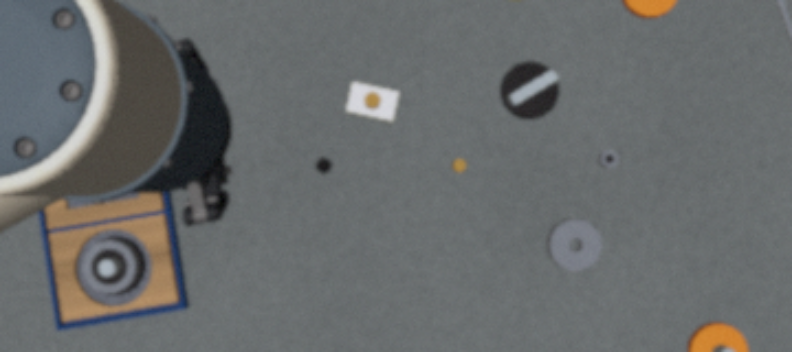

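View pics/s19.png

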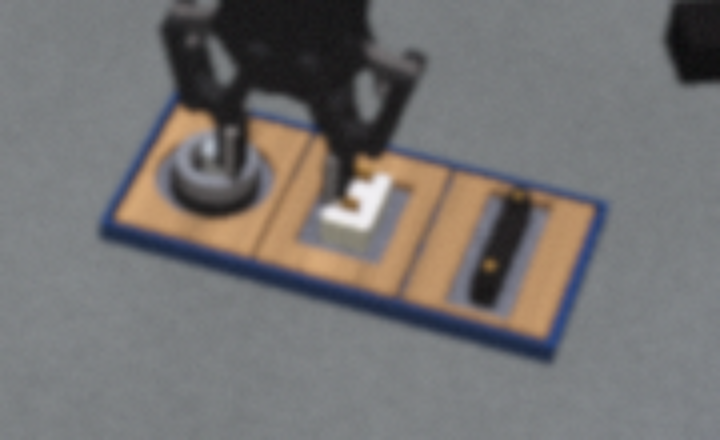

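The arm hides the top view of the tray, and the look-alikes have not moved. I move the arm further away and check again.

```bash
python3 -m handwheel '[110,0.7,-1,0,0,0,0,110,0.7,-1,0,0,0,0,110,0.7,-1,0,0,0,0,110,0.7,-1,0,0,0,0]'
python3 -m handwheel '[110,0.4,-0.9,0,0,0,0,110,0.4,-0.9,0,0,0,0,110,0.4,-0.9,0,0,0,0,110,0.4,-0.9,0,0,0,0]'
python3 - <<'E'
from m import *
a=grab('top');C=cloud(a);cv2.imwrite('pics/t20.png',cv2.resize(a['image'][130:290,90:260],None,fx=3.5,fy=3.5))
b=grab('scene');cv2.imwrite('pics/s20.png',cv2.resize(b['image'][90:200,240:420],None,fx=4,fy=4))
im=a['image'].astype(int);Z=C[...,2]
for k,lo,hi,(x,y) in(('hub',.038,.05,(.434,.25)),('collar top',.031,.038,(.434,.25)),('switch top',.026,.036,(.528,.2625)),('handle top',.026,.036,(.622,.2765))):
    m=(Z>lo)&(Z<hi)&(np.hypot(C[...,0]-x,C[...,1]-y)<.05)
    P=C[m];(cx,cy),wh,an=cv2.minAreaRect((P[:,:2]*1000).astype(np.float32))
    A=np.c_[P[:,:2],np.ones(len(P))];co=np.linalg.lstsq(A,P[:,2],rcond=None)[0]
    print(k,len(P),'c',round(cx),round(cy),'size',np.round(wh),round(an),'zmed',round(np.median(P[:,2]),4),'slope',np.round(co[:2],3))
E
```

```text
time_s: 30.32
tool_pos: [0.4644, -0.0507, 0.2491]
eef_rot: [3.141, -0.001, -3.001]
ft_force: [0.3, 0.6, 0.2]
gripper_width: 0.0485
time_s: 30.82
tool_pos: [0.4239, -0.1929, 0.2481]
eef_rot: [3.14, -0.002, -3.003]
ft_force: [-0.0, 0.1, -0.0]
gripper_width: 0.0483
hub 51 c 440 251 size [26. 16.] 24 zmed 0.0418 slope [-0.007  0.008]
collar top 255 c 436 249 size [53. 51.] 89 zmed 0.0336 slope [0.003 0.002]
switch top 287 c 529 264 size [32. 51.] 9 zmed 0.0299 slope [-0.012  0.007]
handle top 266 c 624 278 size [18. 84.] 7 zmed 0.0298 slope [0.056 0.011]
```

View pics/t20.png

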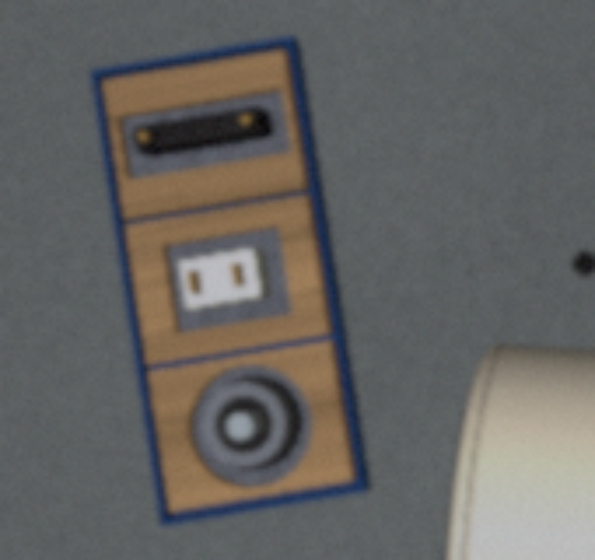

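View pics/s20.png

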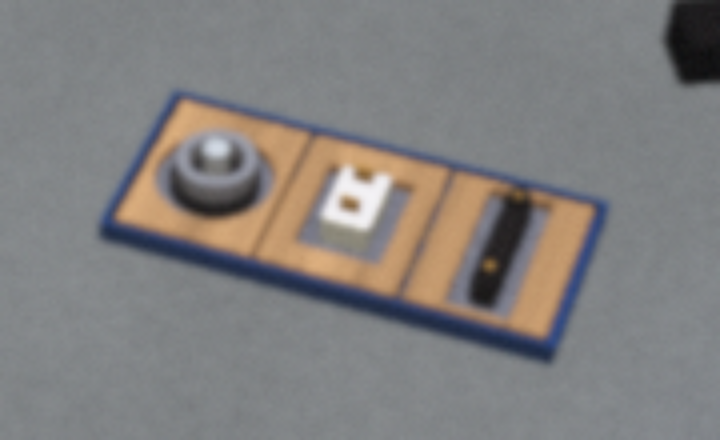

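All four parts are seated. The tops are at 29.8, 29.9 and 33.6 mm, against 31, 31 and 35 expected, with the same −1 mm bias as on the table. The centres are within about 3 mm. Handing in.

```bash
python3 -c "
from workcell import manip
print(manip.hand_in())"
```

```text
the job is handed in; nothing more can be done
None
```

All four kettle parts are in the tray and the job was handed in at about 31 s. The hand-in reports no verdict. The handle went into the narrow recess, the connector into the round one, the collar over its hub and the switch into the rectangular one.

**Last checks, top and scene views with the arm clear of the tray:**
- **Position:** switch, handle and collar tops lie within about 3 mm of their recess centres. The wrist view after release showed the connector disc concentric with its recess.
- **Height:** switch, handle and collar tops read about 1 mm low, the same bias the depth camera showed on the table.
- **Tilt:** collar and switch read flat. The handle showed a slope of 0.056 across its 18 mm width, still under the 0.12 rad limit. I took that as edge noise in the depth picture.
- **Connector:** the hub's depth patch was only 51 points and misshapen, about 6 mm off, so I relied on the wrist view and the collar fit instead.
- **Look-alikes:** dial, bush and stud block were unmoved within about 2 mm. I checked them just before the arm's last moves away, and those passed well above everything.

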